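# Tighten the gas coupling and open the outlet

## Task

Turn the brass hex coupling nut on the gas outlet panel clockwise with the fingers until its pointer stands at the slim hand-tight bar and let go, then take the wrench that fits it and tighten the nut fully, until the pointer is at the stop block, without using the fingers on the nut again. Lay the wrench back flat across both rails of its rack, and only then open the shut-off valve fully by swinging its lever in line with the pipe. Leave the smaller wrench, the glass dish, the jar and the microscope objective where they are.

Things in the scene. Friction and masses are not known exactly. Their poses are not given: they have to be found in the camera images.
- panel: Fixed aluminium gas outlet panel, a plate 120 (x) x 260 (y) x 12 mm flat on the bench. Origin: centre of its underside; z up. At x = 0, y = +90 mm stands the brass coupling nut, at y = -90 mm the shut-off valve; a steel pipe (top at z = 30 mm) joins them. Two dark marks stand beside the nut.
- bar_mark (a point): Top of the slim dark hand-tight bar on the panel (radial, 14 long, 5 wide, 27 mm high), 51 mm from the nut's axis; seen from that axis it lies at -0.2 rad from the panel's x axis (counter-clockwise positive). The nut's pointer passes over it.
- stop_mark (a point): Top of the dark stop block on the panel (16 x 14 mm, 38 mm high), 51 mm from the nut's axis. Fully tight, the nut's pointer lies along the face of this block, at -1.0 rad from the panel's x axis.
- nut (a joint): Angle of the captive brass hex coupling nut about its upright axis, rad; grows as it is turned clockwise seen from above (tightening). 0 is loose, 1.2 hand-tight (pointer over the slim bar), 2.0 fully tight, a hard stop (pointer at the stop block). It stays where it is left; turning it takes about 0.4 N m. The pointer's angle from the panel's x axis, counter-clockwise, is 1.0 - this value.
- nut_mid (a point): On the nut's axis at half the height of its hexagon, 58 mm above the bench. Hexagon 36 mm across flats, 41.6 over corners, z 44 to 72 mm; a fixed stub 18 mm thick rises through it to z 80. Below it a flange 54 mm across, z 30 to 38, with a pointer tab 7 mm wide reaching 49 mm from the axis. The pointer sticks out from the middle of a flat: flats face its angle and every 60 degrees from it.
- valve (a joint): Angle of the shut-off valve's lever about its upright axis, rad. 0 is shut (lever along the panel's -x), 1.571 fully open, a hard stop (lever along the panel's -y, in line with the pipe, pointing away from the nut); it grows counter-clockwise seen from above and stays where it is left. Turning takes about 0.12 N m.
- valve_axis (a point): Point on the valve's upright axis at the lever's mid height, 51 mm above the bench.
- valve_grip (a point): Point on the valve's lever, 65 mm from its axis, at mid height (z = 51 mm). The lever is a flat steel bar 16 mm wide, 10 mm thick (z = 46 to 56 mm), reaching 95 mm from the axis; below it is only the plate (top z = 12 mm). Its x axis points from here to the valve's axis.
- rack: Fixed wrench rack: base 130 (x) x 190 (y) x 8 mm with two rubber rails along y, 14 mm wide, centred at x = -52 and +52 mm, tops at z = 32 mm. Origin: centre of its underside. The two wrenches lie across the rails, 46 mm either side of the middle, jaws towards +x. A gripper can reach down between the rails.
- wrench: The larger steel open-ended wrench, 214 mm long, 14 mm thick, 0.2 to 0.4 kg, handle 20 mm wide. Jaw gap 39.5 mm (fits the nut), head 69.5 mm wide, each prong 15 mm. Origin: on the underside below the handle's grip point; x runs along the handle to the jaw, z up. Handle from x = -85 to +65 mm, gap from x = 80 (its back) to 121 mm.
- wrench_jaw (a point): Middle of the larger wrench's jaw gap, 105 mm from its origin along its x, at half thickness (7 mm): on the nut's axis when the wrench is on the nut. The prongs run along the wrench's x, so two flats of the nut must be parallel to it.
- small_wrench: A smaller open-ended wrench (180 mm long, jaw gap 22 mm, too small for the nut), on the rack's other place; leave it there.
- jar: Bystander: glass jar with black lid, 52 mm across, 60 mm tall.
- dish: Bystander: flat glass dish, 74 mm across, 13 mm high.
- objective: Bystander: microscope objective standing upright, 34 mm across, 50 mm tall.
There are look-alikes about, which are no part of the job. Leave any blue look-alike of the wrench alone.

How it is judged:
On the way, in this order (a step that is already met when the one before it is completed fails the run):
1. the nut has been turned by hand to about the hand-tight bar (0.9 to 1.5 rad) and let go (value of joint nut between 0.9 and 1.5 rad and contact force between the fingers and nut below 0.5 N), for 0.2 s.
2. the nut is turned fully home (over 1.85 rad) with the larger wrench pushing on it (value of joint nut above 1.85 rad and contact force between wrench and nut above 0.5 N).
3. the larger wrench lies flat across both rack rails, released and at rest (x of wrench in the frame of rack between -0.045 and 0.035 m and y of wrench in the frame of rack between -0.095 and 0.095 m and z of wrench in the frame of rack between 0.027 and 0.037 m and angle between wrench's own z axis and vertical below 0.12 rad and linear speed of wrench below 0.03 m/s and contact force between the fingers and wrench below 0.3 N), for 0.2 s.
4. the valve is open (over 1.35 rad) (value of joint valve above 1.35 rad), for 0.2 s.
At the end, for the whole second after the job is handed in: Nut over 1.85 rad, valve over 1.35 rad; the larger wrench lies released and at rest flat (tilt under 0.12 rad) across both rack rails, its origin -45 to +35 mm along the rack's x, within 95 mm along its y and 27 to 37 mm above the rack's origin (all of step 3 and value of joint nut above 1.85 rad and value of joint valve above 1.35 rad); the robot touches nothing.
It fails at once if the fingers touch the nut once it is past 1.55 rad (the last part is for the wrench) (value of joint nut above 1.55 rad and contact force between the fingers and nut above 1 N).
It fails at once if the wrench is used on the nut before it is hand-tight (under 0.85 rad) (value of joint nut below 0.85 rad and contact force between wrench and nut above 1 N).
It fails at once if the valve is opened (over 0.5 rad) before the nut is tight (value of joint nut below 1.85 rad and value of joint valve above 0.5 rad).
It fails at once if the smaller wrench, the jar, the dish or the objective is moved by more than 30 mm (distance of any of small_wrench, jar, dish, objective from where it was at the start of the episode above 0.03 m).
It also fails if it takes over 72 s, if anything falls off the work surface, if the arm or the gripper's body presses on something with over 40 N, if the wrist force passes 120 N, or if a joint passes its speed limit or range.

## Robot

A 6-joint arm with a two-finger parallel gripper is mounted at the origin on the work surface. World frame = base frame: x ahead of the robot, y to its left, z up, the work surface at z = 0. Lengths are in m, angles in rad, forces in N, time in s.
With the tool pointing down it reaches from about 0.35 to 0.975 m from the base axis. Payload 4.9 kg.
Tool frame: the origin (TCP) lies between the finger pads; the fingertips stand 22 mm ahead of it and the grasp point (between the pads) lies 3 mm ahead of it; z points along the fingers, y is the line along which they close (so a half turn about z gives the same grasp; the last joint's range is limited). The gripper opens to 85 mm and grips with 20 to 120 N. Pads are 22 mm wide; open, the fingers measure 114 mm over their backs; the gripper's body (76 mm by 85 mm) begins 54 mm behind the grasp point. The pads swing forward as they close: fully open they stand 13 mm farther back than shut.
Start: joints at [1.201, 0.053, 1.613, -0, 1.476, -0.119], TCP at [0.155, 0.605, 0.253] pointing down, gripper open.
Joint ranges: [-3.01, 3.01], [-1.01, 2.22], [0.06, 2.58], [-1.02, 4.17], [0.09, 2.62], [-3.14, 3.14]. Speed limits (rad/s): [2.57, 2.57, 3.14, 3.14, 3.14, 3.14].

## Interface

Orientations are given as a unit quaternion [w, x, y, z].
In Python, from workcell import observe, grab_frame, sign_off gives the robot as it stands. The module is installed in compiled form; this text tells all that it offers.
- The arm moves only by the tool jog_arm, never from a script. Its argument "steps" is a list of rows, each an object with "linear": the shift along the tool's x, y, z normalised to -1 to 1, where 1 is 800 mm, a list of three; "turn": the turn about the tool's z normalised to -1 to 1, where 1 is 0.5 rad; "gripper": the closure, from -1 (fully open) to 1 (shut). A call has 1 to 12 rows; each row shifts and turns the commanded pose from where the row before left it, along the tool's axes as they then stand; what a row does not reach is not made up. A row lasts 1/12 s, in which the tool goes at most 41.7 mm and 7.16 degrees, less where a joint would pass 70% of its speed; a pose out of reach is approached as far as the arm can. A call with a number of a shift or a turn outside -1 to 1 is refused whole. A call with a gripper value outside its range is refused whole. The fingers move at their own pace and stop on an object; "squeeze" is the grip in N (left out, the last holds). Time passes only in rows, so rows that do not move let the fingers close. It gives the time, the measured TCP pose, the force, the opening and the grip force at its end, in the units of the state.
- observe(): the state, without advancing time (a new reading comes with each control period).
- grab_frame(name): name is "scene" or "top"; returns a dict with "color" (384x512x3 uint8, red, green, blue), "mtx" (3x3 intrinsics, pixels), "R" (3x3) and "t" (3): a world point X has camera coordinates R X + t. Camera axes: x right, y down, z forward; pixel columns grow to the right and rows downward; lengths in m; the calibration is good to about 2 mm. A picture is of the moment at which its call begins. There is no depth.
- sign_off(): hands the job in; it is judged then, once.
The state is a dict: "time_s": time; "joints": joint angles; "joint_vel": joint speeds; "joint_efforts": joint torques, N m; "tool_pos": TCP position; "ee_rot": TCP orientation; "contact_force": force on the tool from outside, world axes, zero at the start; "torque": the same for the moment, N m; "width": finger opening in m; "gripper_force": force on a finger pad.
Only numpy, scipy, OpenCV 4.12 (cv2) and the standard library are available. Lean on these libraries where they do the work, as an engineer would, in place of code of your own. Each camera call takes 0.05 s, during which the arm holds its last target. There are 200 camera calls.

## Working session

There is one attempt and no reset: what is moved stays moved. The work goes in short steps, Python scripts to look and compute and a tool call to move; the robot and the scene stay as the last step left them, time stands still between calls to the robot, and variables do not carry over. Pictures are saved under pics/ and viewed, at most 10 in all, crops included, and the job is handed in when it is done.

Besides the shell and the picture viewer there is one more tool, called after ">>>" by a JSON object that holds its "name" and its "arguments". jog_arm: Moves the arm, as the interface text tells. Scaled input: -1 to 1 covers 800 mm each way for a shift and 0.5 rad each way for a turn. Its arguments: {"type":"object","properties":{"steps":{"type":"array"},"squeeze":{"type":"number"}},"required":["steps"]}

```bash
mkdir -p pics; python3 - <<'E'
from workcell import *
import cv2,numpy as np
for n in("scene","top"):
    f=grab_frame(n);cv2.imwrite(f"pics/{n}0.png",f["color"][...,::-1]);np.savez(f"{n}0.npz",**f)
    print(n,f["mtx"].round(1).tolist(),f["R"].round(3).tolist(),f["t"].round(3).tolist())
s=observe();print(s["time_s"],s["tool_pos"],s["ee_rot"],s["width"])
E
```

```text
scene [[403.0, 0.0, 253.1], [0.0, 403.0, 198.2], [0.0, 0.0, 1.0]] [[-0.835, 0.55, 0.011], [0.313, 0.491, -0.813], [-0.453, -0.675, -0.582]] [0.408, -0.103, 1.462]
top [[427.6, 0.0, 262.7], [0.0, 427.6, 195.7], [0.0, 0.0, 1.0]] [[0.008, -1.0, -0.024], [-0.997, -0.006, -0.08], [0.079, 0.024, -0.997]] [0.016, 0.489, 1.088]
0.1 [0.15491716 0.60495968 0.25218597] [-2.23921588e-04  1.25084326e-01  9.92145673e-01 -9.08621717e-04] 0.08543710678567507
```

View pics/scene0.png

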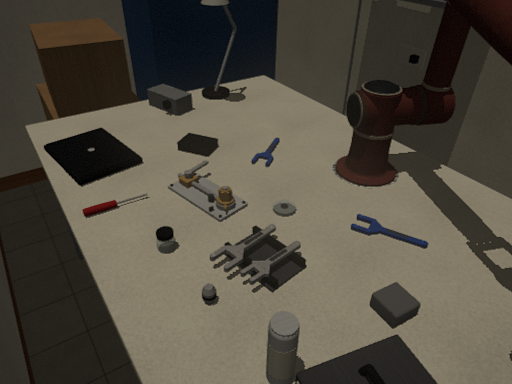

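View pics/top0.png

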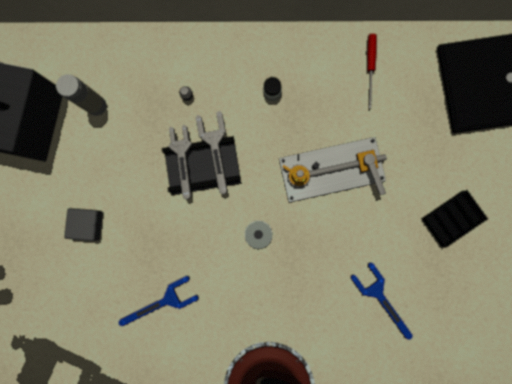

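Top view: rack at about (201,165) with two steel wrenches, left with its jaw at (180,135) and right with its jaw at (211,125). The panel has its nut at (299,175), its valve at (368,160) and its lever end at (378,192). The two blue look-alikes at (160,300) and (380,300) are excluded. The right steel wrench looks larger, so I'll confirm that in one enlarged crop.

```bash
python3 - <<'E'
import cv2,numpy as np
a=np.load("top0.npz")["color"][100:215,150:400,::-1];b=np.load("scene0.npz")["color"][145:295,155:310,::-1]
g=lambda i:(255*(i/255.)**.55).astype(np.uint8)
cv2.imwrite("pics/c1.png",cv2.resize(g(a),None,fx=3.2,fy=3.2,interpolation=2))
cv2.imwrite("pics/c2.png",cv2.resize(g(b),None,fx=4,fy=4,interpolation=2)[:600])
E
```

```text
(no output)
```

View pics/c1.png

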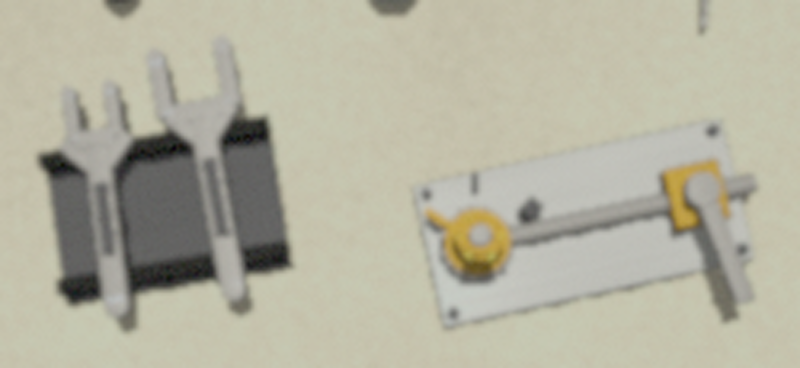

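View pics/c2.png

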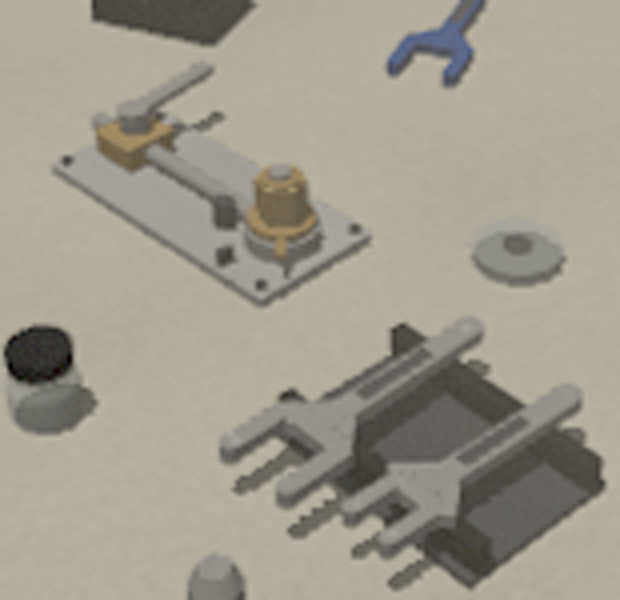

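The crop shows the right-hand wrench (jaw at crop (190,60), handle end at (236,298)) is longer with a wider gap, so it is the larger one. The nut's pointer is at crop (432,215), the bar at (474,183), the stop at (530,210), and the lever end at (740,298).

```bash
cat > h.py <<'E'
import numpy as np,cv2
from workcell import *
F={n:dict(np.load(n+"0.npz")) for n in("top","scene")}
def ray(n,p,F=F):
    f=F[n];d=f["R"].T@np.linalg.inv(f["mtx"])@np.r_[p,1.];return -f["R"].T@f["t"],d/np.linalg.norm(d)
def plane(n,p,z,F=F):
    c,d=ray(n,p,F);return c+d*(z-c[2])/d[2]
def tri(p,q):
    c1,d1=ray("top",p);c2,d2=ray("scene",q)
    s=np.linalg.lstsq(np.c_[d1,-d2],c2-c1,rcond=None)[0]
    a,b=c1+s[0]*d1,c2+s[1]*d2;return (a+b)/2,np.linalg.norm(a-b)
T=lambda u,v:((u+.5)/3.2-.5+150,(v+.5)/3.2-.5+100)
S=lambda u,v:((u+.5)/4-.5+155,(v+.5)/4-.5+145)
E
python3 - <<'E'
from h import *
P=dict(stub=((480,235),(282,172)),valvecap=((704,187),(134,110)),leverend=((741,298),(205,68)),hend=((236,298),(470,325)),
prongL=((155,57),(285,495)),prongR=((222,43),(228,450)),bar=((474,183),(225,252)),stop=((530,208),(225,203)),
c00=((417,185),(262,303)),c01=((720,122),(55,168)),c10=((447,327),(370,238)))
R={}
for k,(a,b) in P.items():
    R[k],e=tri(T(*a),S(*b));print(k,R[k].round(4),round(e,4))
import math
# masks
im=F["top"]["color"];hsv=cv2.cvtColor(im,cv2.COLOR_RGB2HSV)
m=cv2.inRange(hsv,(10,110,60),(32,255,255))
for c in cv2.findContours(m,0,1)[0]:
    if cv2.contourArea(c)>40: print("brass",cv2.boundingRect(c),cv2.contourArea(c))
def line(a,b): d=b-a;return math.degrees(math.atan2(d[1],d[0]))
print("pipe dir",line(R["stub"],R["valvecap"]),np.linalg.norm((R["stub"]-R["valvecap"])[:2]))
mid=(R["prongL"]+R["prongR"])/2
print("wrench dir",line(R["hend"],mid),np.linalg.norm(mid-R["hend"]))
print("edge",line(R["c00"],R["c01"]),line(R["c10"],R["c00"]))
print("lever",line(R["valvecap"],R["leverend"]),np.linalg.norm((R["valvecap"]-R["leverend"])[:2]))
n=plane("top",T(431,213),.034);print("pointer end",n,line(R["stub"],n),np.linalg.norm((n-R["stub"])[:2]))
for k in("bar","stop"):print(k,line(R["stub"],R[k]),np.linalg.norm((R[k]-R["stub"])[:2]))
E
```

```text
stub [ 0.5418 -0.0731  0.0773] 0.0016
valvecap [ 0.5829 -0.2495  0.0537] 0.0006
leverend [ 0.498  -0.2793  0.0519] 0.0048
hend [0.4974 0.1169 0.0395] 0.0072
prongL [0.6915 0.1873 0.0384] 0.0029
prongR [0.7027 0.1333 0.0388] 0.002
bar [ 0.5928 -0.0723  0.0223] 0.0043
stop [ 0.5698 -0.1159  0.0337] 0.002
c00 [ 0.5915 -0.0247  0.0047] 0.0015
c01 [ 0.6467 -0.2752  0.0039] 0.0019
c10 [ 0.476  -0.0511  0.0027] 0.0025
brass (283, 165, 27, 20) 305.0
brass (357, 150, 21, 22) 161.0
pipe dir -76.87752003987053 0.1811477173197685
wrench dir 12.259039368123986 0.2043383645112831
edge -77.5741788778335 12.86631167332622
lever -160.70561975753296 0.0899665427279205
pointer end [ 0.56447658 -0.03605839  0.034     ] 58.52572948270576 0.04344659877918697
bar 0.8676653300450469 0.05099794859273138
stop -56.80216086224542 0.051128625697281535
```

Every point lands within about 5 mm of its stated height, and the sizes check: nut–valve 181 mm, bar 51 mm, wrench about 204 mm to the prong tips. The triangulated z reads a few mm low throughout. Next I'll refine the xy positions and the pointer angle.

```bash
python3 - <<'E'
from h import *
import math
a=lambda p,q:round(math.degrees(math.atan2(q[1]-p[1],q[0]-p[0])),1)
# brass mask of nut: pointer tip = farthest point of the flange plane from the axis, both views
N=plane("top",T(480,235),.08);print("stub",N.round(4),plane("scene",S(282,172),.08).round(4))
V=plane("top",T(704,187),.058);print("valve",V.round(4),a(N,V))
for n,box in(("top",(280,160,315,195)),("scene",(210,180,245,215))):
    hsv=cv2.cvtColor(F[n]["color"],cv2.COLOR_RGB2HSV);m=cv2.inRange(hsv,(10,100,50),(32,255,255))
    ys,xs=np.nonzero(m);k=(xs>box[0])&(xs<box[2])&(ys>box[1])&(ys<box[3])
    pts=np.array([plane(n,(x,y),.038) for x,y in zip(xs[k],ys[k])]);d=np.linalg.norm((pts-N)[:,:2],axis=1)
    if n=="top":
        s=(d>.033)&(d<.055);c=pts[s].mean(0);print("pointer",a(N,c),s.sum(),d.max())
for nm,p,z in(("hend",(236,298),.046),("pL",(155,57),.046),("pR",(222,43),.046)):print(nm,plane("top",T(*p),z).round(4))
# handle side edges by mask: grey bright inside rack
g=F["top"]["color"].astype(int);
ctr=[]
for y in range(146,190,4):
    r=g[y,205:232].sum(1);print(y,r.tolist())
E
```

```text
stub [ 0.5407 -0.0725  0.08  ] [ 0.5443 -0.0702  0.08  ]
valve [ 0.5824 -0.2487  0.058 ] -76.7
pointer 59.5 19 0.04782628475108254
hend [0.494  0.1183 0.046 ]
pL [0.6883 0.1867 0.046 ]
pR [0.6998 0.1329 0.046 ]
146 [19, 12, 8, 23, 64, 172, 290, 355, 381, 389, 389, 385, 336, 220, 104, 69, 87, 99, 108, 110, 107, 114, 115, 119, 112, 122, 134]
150 [129, 135, 133, 132, 132, 161, 230, 282, 258, 204, 181, 195, 252, 259, 191, 137, 128, 134, 139, 133, 138, 136, 139, 137, 138, 140, 136]
154 [132, 131, 136, 137, 133, 139, 173, 245, 272, 212, 159, 144, 219, 294, 270, 183, 127, 131, 136, 138, 139, 133, 133, 138, 139, 140, 136]
158 [131, 143, 136, 134, 135, 131, 138, 176, 244, 241, 190, 153, 162, 221, 288, 248, 153, 125, 131, 137, 136, 135, 133, 133, 137, 137, 140]
162 [132, 134, 136, 133, 136, 139, 131, 149, 199, 255, 239, 181, 154, 175, 241, 274, 220, 148, 130, 129, 126, 140, 140, 138, 137, 134, 137]
166 [141, 139, 137, 134, 135, 137, 139, 134, 158, 226, 267, 233, 170, 146, 187, 256, 262, 200, 134, 134, 138, 141, 135, 130, 142, 142, 136]
170 [133, 132, 136, 134, 137, 135, 136, 141, 140, 181, 244, 265, 214, 156, 151, 211, 286, 270, 181, 128, 132, 139, 137, 138, 142, 139, 134]
174 [139, 140, 139, 141, 139, 133, 141, 135, 136, 142, 177, 259, 296, 309, 321, 322, 336, 338, 274, 168, 135, 137, 137, 143, 138, 139, 139]
178 [138, 138, 134, 135, 128, 132, 128, 120, 128, 120, 127, 183, 297, 357, 377, 388, 388, 385, 338, 231, 115, 54, 38, 41, 39, 30, 40]
182 [41, 34, 27, 34, 31, 35, 38, 42, 30, 26, 37, 93, 204, 309, 367, 379, 380, 388, 381, 321, 194, 95, 18, 22, 20, 18, 32]
186 [26, 23, 27, 20, 25, 27, 32, 36, 44, 37, 55, 69, 128, 255, 334, 374, 380, 394, 398, 386, 314, 251, 297, 351, 365, 369, 367]
```

>>> {"name": "jog_arm", "arguments": {"steps": [{"linear": [-0.034, -0.035, 0], "turn": 0, "gripper": -1}, {"linear": [-0.034, -0.035, 0], "turn": 0, "gripper": -1}, {"linear": [-0.034, -0.035, 0], "turn": 0, "gripper": -1}, {"linear": [-0.034, -0.035, 0], "turn": 0, "gripper": -1}, {"linear": [-0.034, -0.035, 0], "turn": 0, "gripper": -1}, {"linear": [-0.034, -0.035, 0], "turn": 0, "gripper": -1}, {"linear": [-0.034, -0.035, 0], "turn": 0, "gripper": -1}, {"linear": [-0.034, -0.035, 0], "turn": 0, "gripper": -1}, {"linear": [-0.034, -0.035, 0], "turn": 0, "gripper": -1}, {"linear": [-0.034, -0.035, 0], "turn": 0, "gripper": -1}]}}

```text
time_s: 0.93
tool_pos: [0.3493, 0.2649, 0.2529]
ee_rot: [-0.0, 0.125, 0.992, -0.0]
contact_force: [1.4, 0.0, 0.4]
width: 0.0856
gripper_force: 0.0
```

>>> {"name": "jog_arm", "arguments": {"steps": [{"linear": [-0.034, -0.035, 0], "turn": 0, "gripper": -1}, {"linear": [-0.034, -0.035, 0], "turn": 0, "gripper": -1}, {"linear": [-0.034, -0.035, 0], "turn": 0, "gripper": -1}, {"linear": [-0.034, -0.035, 0], "turn": 0, "gripper": -1}, {"linear": [-0.034, -0.035, 0], "turn": 0, "gripper": -1}, {"linear": [-0.034, -0.035, 0], "turn": 0, "gripper": -1}, {"linear": [-0.034, -0.035, 0], "turn": 0, "gripper": -1}, {"linear": [-0.034, -0.035, 0], "turn": 0, "gripper": -1}, {"linear": [-0.034, -0.035, 0], "turn": 0, "gripper": -1}, {"linear": [0, 0, 0], "turn": 0.2, "gripper": -1}, {"linear": [0, 0, 0], "turn": 0.2, "gripper": -1}, {"linear": [0, 0, 0], "turn": 0.16, "gripper": -1}]}}

```text
time_s: 1.93
tool_pos: [0.5236, -0.0391, 0.2524]
ee_rot: [-0.001, 0.265, 0.964, -0.0]
contact_force: [0.3, 1.0, -0.4]
width: 0.0854
gripper_force: 0.0
```

```bash
cat >> h.py <<'E'
import math
def yang(q): return math.degrees(2*math.atan2(q[2],q[1]))-90
def local(dw,ya):  # world shift -> normalised tool shift (tool down, y axis at angle ya deg)
    a=math.radians(ya);y=np.array([math.cos(a),math.sin(a)]);x=np.array([-y[1],y[0]])
    return np.round([x@dw[:2]/.8,y@dw[:2]/.8,-dw[2]/.8],4)
def need(t,ya=None):
    s=observe();c=yang(s["ee_rot"]);d=np.array(t)-s["tool_pos"]
    print("t",s["time_s"],"pos",s["tool_pos"].round(4),"yang",round(c,2),"F",s["contact_force"].round(1),"q6",round(s["joints"][5],2))
    print("shift total",local(d,c),"rows",math.ceil(np.linalg.norm(d)/.0417), "turn" , None if ya is None else round(math.radians(c-ya)/.5,3))
E
python3 -c "
from h import *
need([.5415,-.072,.16],59.5)"
```

```text
t 1.9333 pos [ 0.5236 -0.0391  0.2524] yang 59.22 F [ 0.3  1.  -0.4] q6 -1.25
shift total [-0.0402 -0.0239  0.1156] rows 3 turn -0.01
```

>>> {"name": "jog_arm", "arguments": {"steps": [{"linear": [-0.02, -0.012, 0.03], "turn": 0, "gripper": -1}, {"linear": [-0.0202, -0.0119, 0.03], "turn": 0, "gripper": -1}, {"linear": [0, 0, 0.028], "turn": 0, "gripper": -1}, {"linear": [0, 0, 0.0276], "turn": 0, "gripper": -1}, {"linear": [0, 0, 0], "turn": 0, "gripper": -1}]}}

```text
time_s: 2.35
tool_pos: [0.5383, -0.0703, 0.1547]
ee_rot: [-0.005, 0.263, 0.965, 0.0]
contact_force: [-1.6, -0.4, 0.1]
width: 0.0855
gripper_force: 0.0
```

```bash
python3 - <<'E'
from h import *
need([.5415,-.072,.065],59.5)
f=grab_frame("scene");a=f["color"][100:260,140:340,::-1]
cv2.imwrite("pics/s1.png",cv2.resize((255*(a/255.)**.55).astype(np.uint8),None,fx=3.7,fy=3.7,interpolation=2))
E
```

```text
t 2.35 pos [ 0.5383 -0.0703  0.1547] yang 59.55 F [-1.6 -0.4  0.1] q6 -1.31
shift total [-0.0045  0.0002  0.1122] rows 3 turn 0.002
```

View pics/s1.png

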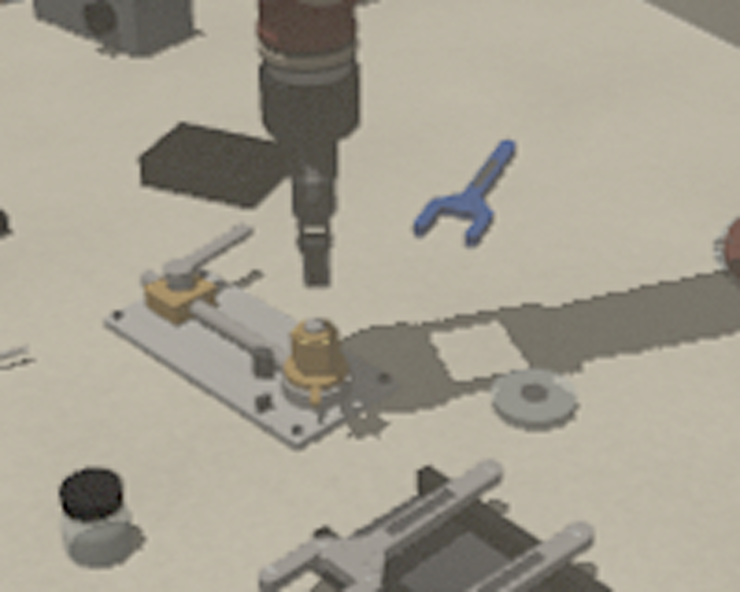

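The picture shows the gripper square over the nut: fingertips at (315,280), nut at (315,345). I'll descend and close.

>>> {"name": "jog_arm", "arguments": {"steps": [{"linear": [-0.002, 0, 0.04], "turn": 0, "gripper": -1}, {"linear": [-0.002, 0, 0.04], "turn": 0, "gripper": -1}, {"linear": [0, 0, 0.026], "turn": 0, "gripper": -1}, {"linear": [0, 0, 0], "turn": 0, "gripper": -1}, {"linear": [0, 0, 0], "turn": 0, "gripper": -1}]}}

```text
time_s: 2.82
tool_pos: [0.5445, -0.0724, 0.0766]
ee_rot: [-0.0, 0.262, 0.965, 0.0]
contact_force: [-0.1, 0.2, 0.9]
width: 0.0854
gripper_force: 0.0
```

```bash
python3 -c "
from h import *
need([.5415,-.072,.065],59.5)"
```

```text
t 2.8167 pos [ 0.5445 -0.0724  0.0766] yang 59.6 F [-0.1  0.2  0.9] q6 -1.31
shift total [ 0.0036 -0.0015  0.0145] rows 1 turn 0.004
```

>>> {"name": "jog_arm", "arguments": {"steps": [{"linear": [0.0036, -0.001, 0.014], "turn": 0, "gripper": -1}, {"linear": [0, 0, 0], "turn": 0, "gripper": 0}, {"linear": [0, 0, 0], "turn": 0, "gripper": 1}, {"linear": [0, 0, 0], "turn": 0, "gripper": 1}, {"linear": [0, 0, 0], "turn": 0, "gripper": 1}, {"linear": [0, 0, 0], "turn": 0, "gripper": 1}, {"linear": [0, 0, 0], "turn": 0, "gripper": 1}, {"linear": [0, 0, 0], "turn": 0, "gripper": 1}, {"linear": [0, 0, 0], "turn": 0, "gripper": 1}], "squeeze": 40}}

```text
time_s: 3.57
tool_pos: [0.5415, -0.0735, 0.0663]
ee_rot: [-0.0, 0.262, 0.965, -0.002]
contact_force: [-6.1, -4.7, 6.4]
width: 0.0354
gripper_force: 40.9
```

```bash
python3 -c "
from h import *
need([.5415,-.072,.065],59.5)"
```

```text
t 3.5667 pos [ 0.5415 -0.0735  0.0663] yang 59.57 F [-6.1 -4.7  6.4] q6 -1.31
shift total [0.0009 0.0016 0.0016] rows 1 turn 0.002
```

>>> {"name": "jog_arm", "arguments": {"steps": [{"linear": [0, -0.001, 0], "turn": 0.2, "gripper": 1}, {"linear": [0, 0, 0], "turn": 0.2, "gripper": 1}, {"linear": [0, 0, 0], "turn": 0.2, "gripper": 1}, {"linear": [0, 0, 0], "turn": 0.2, "gripper": 1}, {"linear": [0, 0, 0], "turn": 0.2, "gripper": 1}, {"linear": [0, 0, 0], "turn": 0.2, "gripper": 1}, {"linear": [0, 0, 0], "turn": 0.2, "gripper": 1}, {"linear": [0, 0, 0], "turn": 0.2, "gripper": 1}, {"linear": [0, 0, 0], "turn": 0.2, "gripper": 1}, {"linear": [0, 0, 0], "turn": 0.2, "gripper": 1}, {"linear": [0, 0, 0], "turn": 0, "gripper": 1}, {"linear": [0, 0, 0], "turn": 0, "gripper": 1}], "squeeze": 60}}

```text
time_s: 4.57
tool_pos: [0.5414, -0.0735, 0.0664]
ee_rot: [0.0, 0.693, 0.721, -0.001]
contact_force: [-4.0, -2.9, 5.8]
width: 0.0347
gripper_force: 60.6
```

```bash
python3 -c "
from h import *
need([.5415,-.072,.065],2)
print(observe()['width'],observe()['torque'])"
```

```text
t 4.5667 pos [ 0.5414 -0.0735  0.0664] yang 2.23 F [-4.  -2.9  5.8] q6 -0.31
shift total [0.0019 0.0002 0.0018] rows 1 turn 0.008
0.034728991491430085 [-0.40387235  0.94325478 -0.42589569]
```

>>> {"name": "jog_arm", "arguments": {"steps": [{"linear": [0, 0, 0], "turn": 0, "gripper": -1}, {"linear": [0, 0, 0], "turn": 0, "gripper": -1}, {"linear": [0, 0, 0], "turn": 0, "gripper": -1}, {"linear": [0, 0, 0], "turn": 0, "gripper": -1}, {"linear": [0, 0, -0.04], "turn": 0, "gripper": -1}, {"linear": [0, 0, -0.05], "turn": 0, "gripper": -1}, {"linear": [0, 0, -0.05], "turn": 0, "gripper": -1}, {"linear": [0, 0.05, 0], "turn": 0, "gripper": -1}, {"linear": [0, 0.05, 0], "turn": 0, "gripper": -1}, {"linear": [0, 0, 0], "turn": 0, "gripper": -1}, {"linear": [0, 0, 0], "turn": 0, "gripper": -1}]}}

```text
time_s: 5.48
tool_pos: [0.622, -0.069, 0.1757]
ee_rot: [-0.001, 0.693, 0.721, -0.0]
contact_force: [-0.5, 0.2, -0.3]
width: 0.0855
gripper_force: 0.0
```

```bash
python3 - <<'E'
from h import *
need([.5725,.1346,.18],102)
G={}
for n in("scene","top"):
    f=grab_frame(n);G[n]=f;np.savez(n+"1.npz",**f)
a=G["top"]["color"][130:210,270:400,::-1];b=G["scene"]["color"][145:225,155:285,::-1]
im=np.vstack([cv2.resize((255*(i/255.)**.55).astype(np.uint8),None,fx=4.5,fy=3.7,interpolation=2) for i in(a,b)])
cv2.imwrite("pics/n1.png",im)
N=np.array([.541,-.0735])
hsv=cv2.cvtColor(G["top"]["color"],cv2.COLOR_RGB2HSV);m=cv2.inRange(hsv,(10,100,50),(32,255,255))
pts=np.array([plane("top",(x,y),.038)[:2] for y,x in np.argwhere(m) if 275<x<330 and 150<y<200])-N
d=np.linalg.norm(pts,axis=1);s=(d>.033)&(d<.055)
print(s.sum(),np.degrees(np.arctan2(*pts[s].mean(0)[::-1])) if s.any() else "", d.max())
E
```

```text
t 5.4833 pos [ 0.622  -0.069   0.1757] yang 2.34 F [-0.5  0.2 -0.3] q6 -0.27
shift total [ 0.2569 -0.0515 -0.0054] rows 6 turn -3.479
6 -48.59254928476203 0.05482207688289107
```

View pics/n1.png

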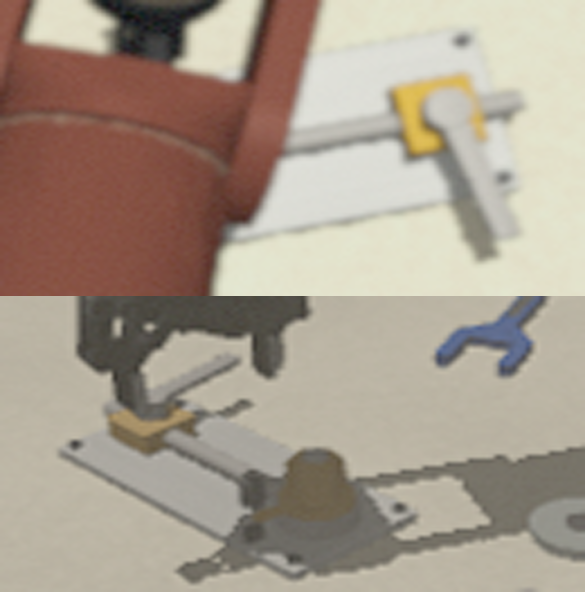

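The scene crop shows the pointer at (260,512) standing over the slim bar at (253,530). On to the larger wrench.

>>> {"name": "jog_arm", "arguments": {"steps": [{"linear": [0.043, -0.0086, 0], "turn": 0, "gripper": -1}, {"linear": [0.043, -0.0086, 0], "turn": 0, "gripper": -1}, {"linear": [0.043, -0.0086, 0], "turn": 0, "gripper": -1}, {"linear": [0.043, -0.0086, 0], "turn": 0, "gripper": -1}, {"linear": [0.043, -0.0086, 0], "turn": 0, "gripper": -1}, {"linear": [0.042, -0.0086, 0], "turn": 0, "gripper": -1}, {"linear": [0, 0, 0], "turn": -0.25, "gripper": -1}, {"linear": [0, 0, 0], "turn": -0.25, "gripper": -1}, {"linear": [0, 0, 0], "turn": -0.25, "gripper": -1}, {"linear": [0, 0, 0], "turn": -0.25, "gripper": -1}, {"linear": [0, 0, 0], "turn": -0.25, "gripper": -1}]}}

```text
time_s: 6.5
tool_pos: [0.5705, 0.1343, 0.1769]
ee_rot: [-0.0, 0.435, 0.901, -0.0]
contact_force: [0.2, 0.4, 0.2]
width: 0.0856
gripper_force: 0.0
```

>>> {"name": "jog_arm", "arguments": {"steps": [{"linear": [0, 0, 0], "turn": -0.25, "gripper": -1}, {"linear": [0, 0, 0], "turn": -0.25, "gripper": -1}, {"linear": [0, 0, 0], "turn": -0.25, "gripper": -1}, {"linear": [0, 0, 0], "turn": -0.25, "gripper": -1}, {"linear": [0, 0, 0], "turn": -0.25, "gripper": -1}, {"linear": [0, 0, 0], "turn": -0.25, "gripper": -1}, {"linear": [0, 0, 0], "turn": -0.25, "gripper": -1}, {"linear": [0, 0, 0], "turn": -0.25, "gripper": -1}, {"linear": [0, 0, 0], "turn": -0.23, "gripper": -1}, {"linear": [0, 0, 0], "turn": 0, "gripper": -1}, {"linear": [0, 0, 0], "turn": 0, "gripper": -1}]}}

```text
time_s: 7.42
tool_pos: [0.5709, 0.1342, 0.1769]
ee_rot: [0.0, -0.103, 0.995, -0.0]
contact_force: [0.1, -0.3, -0.3]
width: 0.0852
gripper_force: 0.0
```

```bash
python3 - <<'E'
from h import *
# handle axis from edge midpoints (first top frame), and wrench origin from both views
A=plane("top",(214.15,146),.046);B=plane("top",(221.,182),.046);d=(A-B)[:2];print("handle dir",np.degrees(np.arctan2(d[1],d[0])))
u=d/np.linalg.norm(d);mid=np.mean([plane("top",T(*p),.046) for p in((155,57),(222,43))],0)[:2]
h=plane("top",T(236,298),.046)[:2]
c=(mid+h)/2; print("centre",c,"origin",c-u*.022,"axis point there",B[:2]+u*((c-u*.022-B[:2])@u))
need([.573,.1346,.12],102)
f=grab_frame("top");np.savez("top2.npz",**f)
N=np.array([.541,-.0735])
hsv=cv2.cvtColor(f["color"],cv2.COLOR_RGB2HSV);m=cv2.inRange(hsv,(10,100,50),(32,255,255))
pts=np.array([plane("top",(x,y),.038)[:2] for y,x in np.argwhere(m) if 275<x<330 and 150<y<200])-N
r=np.linalg.norm(pts,axis=1);s=(r>.033)&(r<.055)
print(len(pts),s.sum(),np.degrees(np.arctan2(*pts[s].mean(0)[::-1])), r.max())
cv2.imwrite("pics/t2.png",cv2.resize((255*(f["color"][100:220,150:340,::-1]/255.)**.55).astype(np.uint8),None,fx=4,fy=4,interpolation=2))
E
```

```text
handle dir 11.642751030616857
centre [0.59402756 0.13907092] origin [0.57248021 0.13463113] axis point there [0.57232564 0.13538132]
t 7.4167 pos [0.5709 0.1342 0.1769] yang 101.8 F [ 0.1 -0.3 -0.3] q6 -1.67
shift total [-0.0027 -0.0001  0.0712] rows 2 turn -0.007
332 13 2.113211011707389 0.04952484229769772
```

View pics/t2.png

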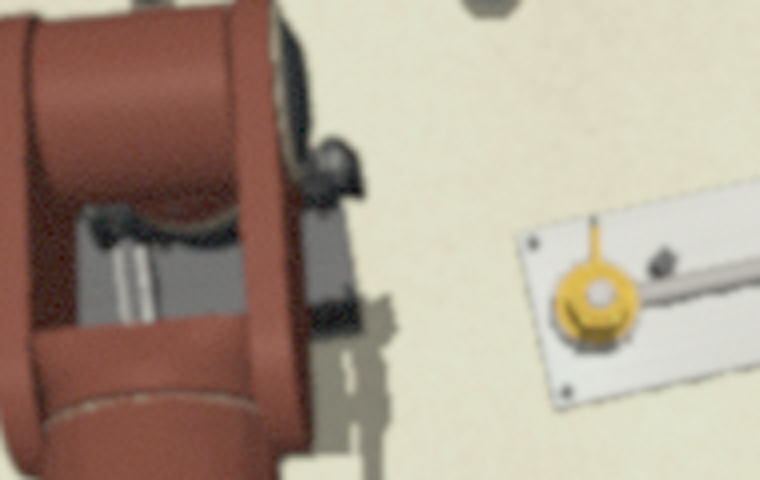

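The pointer at (594,235) in the crop lies over the bar, about 2.1°, so the nut is at about 1.19 rad. Step 1 is done and I'll descend on the wrench.

>>> {"name": "jog_arm", "arguments": {"steps": [{"linear": [-0.002, 0.0005, 0.045], "turn": 0, "gripper": -1}, {"linear": [0, 0, 0.045], "turn": 0, "gripper": -1}, {"linear": [0, 0, 0.04], "turn": 0, "gripper": -1}, {"linear": [0, 0, 0.025], "turn": 0, "gripper": -1}, {"linear": [0, 0, 0.0126], "turn": 0, "gripper": -1}, {"linear": [0, 0, 0], "turn": 0, "gripper": 0}, {"linear": [0, 0, 0], "turn": 0, "gripper": 0.3}, {"linear": [0, 0, 0], "turn": 0, "gripper": 1}, {"linear": [0, 0, 0], "turn": 0, "gripper": 1}, {"linear": [0, 0, 0], "turn": 0, "gripper": 1}, {"linear": [0, 0, 0], "turn": 0, "gripper": 1}], "squeeze": 70}}

```text
time_s: 8.38
tool_pos: [0.5746, 0.1354, 0.0448]
ee_rot: [0.002, -0.104, 0.995, -0.0]
contact_force: [0.2, 0.3, 1.8]
width: 0.0187
gripper_force: 68.7
```

>>> {"name": "jog_arm", "arguments": {"steps": [{"linear": [0, 0, 0], "turn": 0, "gripper": 1}, {"linear": [0, 0, 0], "turn": 0, "gripper": 1}, {"linear": [0, 0, 0], "turn": 0, "gripper": 1}], "squeeze": 100}}

```text
time_s: 8.63
tool_pos: [0.5747, 0.1353, 0.0448]
ee_rot: [0.002, -0.104, 0.995, -0.0]
contact_force: [-1.0, 0.1, 6.8]
width: 0.0181
gripper_force: 98.0
```

```bash
python3 - <<'E'
from h import *
need([.5725,.135,.13],101.65)
s=observe();print(s['width'],s['gripper_force'])
E
```

```text
t 8.6333 pos [0.5747 0.1353 0.0448] yang 101.98 F [-1.   0.1  6.8] q6 -1.67
shift total [ 2.800e-03  1.000e-04 -1.064e-01] rows 3 turn 0.012
0.018058853468172747 98.04591536521912
```

>>> {"name": "jog_arm", "arguments": {"steps": [{"linear": [0, 0, -0.01], "turn": 0, "gripper": 1}, {"linear": [0, 0, -0.025], "turn": 0, "gripper": 1}, {"linear": [0, 0, -0.03], "turn": 0, "gripper": 1}, {"linear": [0, 0, -0.03], "turn": 0, "gripper": 1}, {"linear": [0, 0, -0.024], "turn": 0, "gripper": 1}, {"linear": [0.016, -0.0137, 0], "turn": 0, "gripper": 1}, {"linear": [0.0324, -0.0274, 0], "turn": 0, "gripper": 1}, {"linear": [0.0324, -0.0274, 0], "turn": 0, "gripper": 1}, {"linear": [0.0324, -0.0274, 0], "turn": 0, "gripper": 1}, {"linear": [0.0324, -0.0274, 0], "turn": 0, "gripper": 1}, {"linear": [0.0324, -0.0274, 0], "turn": 0, "gripper": 1}, {"linear": [0.016, -0.0137, 0], "turn": 0, "gripper": 1}]}}

```text
time_s: 9.63
tool_pos: [0.4456, -0.0273, 0.1367]
ee_rot: [-0.002, -0.104, 0.995, -0.0]
contact_force: [0.7, 0.1, -1.9]
width: 0.0181
gripper_force: 98.1
```

>>> {"name": "jog_arm", "arguments": {"steps": [{"linear": [0, 0, 0], "turn": 0.2, "gripper": 1}, {"linear": [0, 0, 0], "turn": 0.2, "gripper": 1}, {"linear": [0, 0, 0], "turn": 0.2, "gripper": 1}, {"linear": [0, 0, 0], "turn": 0.2, "gripper": 1}, {"linear": [0, 0, 0], "turn": 0.2, "gripper": 1}, {"linear": [0, 0, 0], "turn": 0.2, "gripper": 1}, {"linear": [0, 0, 0], "turn": 0.19, "gripper": 1}, {"linear": [0, 0, 0], "turn": 0, "gripper": 1}, {"linear": [0, 0, 0], "turn": 0, "gripper": 1}]}}

```text
time_s: 10.38
tool_pos: [0.448, -0.0255, 0.1374]
ee_rot: [-0.001, 0.239, 0.971, 0.0]
contact_force: [0.1, -0.4, -3.1]
width: 0.0183
gripper_force: 98.2
```

```bash
python3 - <<'E'
from h import *
need([.450,-.0255,.110],62.2)
s=observe();print(s['width'],s['gripper_force'])
f=grab_frame("scene");np.savez("scene3.npz",**f);g=grab_frame("top");np.savez("top3.npz",**g)
a=f["color"][130:230,190:310,::-1];b=g["color"][120:220,240:360,::-1]
cv2.imwrite("pics/j3.png",np.hstack([cv2.resize((255*(i/255.)**.55).astype(np.uint8),(396,330),interpolation=2) for i in (a,b)]))
E
```

```text
t 10.3833 pos [ 0.448  -0.0255  0.1374] yang 62.31 F [ 0.1 -0.4 -3.1] q6 -1.31
shift total [-0.0022  0.0011  0.0343] rows 1 turn 0.004
0.018303715357241943 98.15200209617615
```

View pics/j3.png

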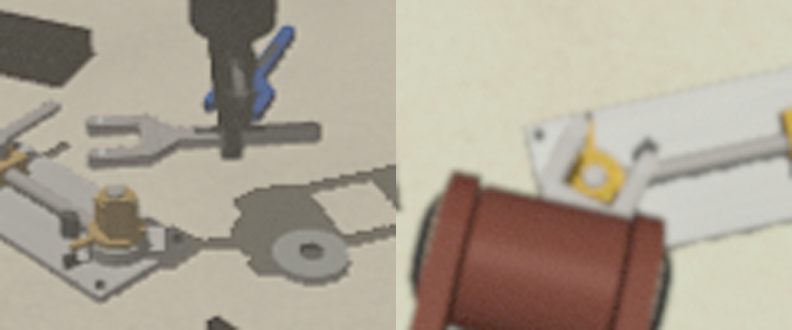

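Left: the wrench is level, with jaw tips at (90,125) and (90,155). Right: the prong tips at about (580,128) and (648,150) straddle the nut's stub at (597,178). I'll check that numerically.

```bash
python3 - <<'E'
from h import *
g=np.load("top3.npz")["color"].astype(int)
p=lambda u,v:plane("top",(240+(u-396)/3.3,120+v/3.3),.1386)[:2]
L,R=p(580,128),p(650,148);m=(L+R)/2;print(L,R,np.linalg.norm(L-R),m)
u=np.array([math.cos(math.radians(-27.8)),math.sin(math.radians(-27.8))]);n=np.array([-u[1],u[0]])
for c in ([.541,-.0737],[.448,-.0255]):print((m-c)@u,(m-c)@n)
# row profiles of saturation/brightness around prongs for edge check
for y in(161,164,167):
    print(y,[(x,int(g[y,x].sum()),int(g[y,x].max()-g[y,x].min())) for x in range(286,322)])
E
```

```text
[ 0.56635824 -0.05974236] [ 0.55238368 -0.1088643 ] 0.05107106085698385 [ 0.55937096 -0.08430333]
0.021195852956316676 -0.0008115366339150904
0.12594171971570228 -7.438208767224924e-05
161 [(286, 523, 12), (287, 533, 11), (288, 516, 13), (289, 476, 10), (290, 444, 13), (291, 441, 14), (292, 445, 13), (293, 447, 14), (294, 450, 13), (295, 446, 13), (296, 416, 19), (297, 368, 53), (298, 352, 107), (299, 405, 100), (300, 482, 47), (301, 520, 17), (302, 530, 10), (303, 523, 11), (304, 525, 11), (305, 525, 11), (306, 524, 10), (307, 525, 9), (308, 524, 10), (309, 522, 11), (310, 519, 11), (311, 524, 11), (312, 523, 10), (313, 517, 10), (314, 483, 9), (315, 425, 9), (316, 405, 9), (317, 449, 9), (318, 500, 10), (319, 508, 11), (320, 514, 12), (321, 517, 10)]
164 [(286, 536, 11), (287, 507, 11), (288, 457, 10), (289, 434, 12), (290, 444, 12), (291, 446, 15), (292, 442, 13), (293, 431, 14), (294, 407, 11), (295, 361, 15), (296, 337, 30), (297, 325, 74), (298, 334, 123), (299, 375, 121), (300, 419, 75), (301, 458, 35), (302, 490, 17), (303, 508, 13), (304, 521, 12), (305, 525, 11), (306, 526, 10), (307, 530, 12), (308, 530, 10), (309, 519, 11), (310, 518, 10), (311, 479, 10), (312, 405, 8), (313, 293, 6), (314, 217, 4), (315, 182, 2), (316, 172, 1), (317, 177, 2), (318, 248, 4), (319, 360, 8), (320, 464, 9), (321, 515, 9)]
167 [(286, 487, 10), (287, 450, 12), (288, 443, 14), (289, 446, 13), (290, 450, 14), (291, 439, 13), (292, 412, 15), (293, 362, 21), (294, 284, 43), (295, 218, 62), (296, 228, 89), (297, 293, 123), (298, 327, 140), (299, 328, 145), (300, 337, 142), (301, 337, 135), (302, 343, 127), (303, 358, 118), (304, 391, 96), (305, 430, 69), (306, 467, 36), (307, 501, 18), (308, 524, 10), (309, 531, 10), (310, 490, 10), (311, 362, 9), (312, 233, 6), (313, 252, 7), (314, 361, 10), (315, 418, 12), (316, 434, 10), (317, 414, 13), (318, 413, 12), (319, 444, 11), (320, 486, 11), (321, 481, 11)]
```

Jaw centred to within 1 mm. I'll lower it over the hexagon gently.

>>> {"name": "jog_arm", "arguments": {"steps": [{"linear": [-0.0006, 0.0009, 0.02], "turn": 0, "gripper": 1}, {"linear": [0, 0, 0.018], "turn": 0, "gripper": 1}, {"linear": [0, 0, 0.01], "turn": 0, "gripper": 1}, {"linear": [0, 0, 0.01], "turn": 0, "gripper": 1}, {"linear": [0, 0, 0.008], "turn": 0, "gripper": 1}, {"linear": [0, 0, 0], "turn": 0, "gripper": 1}, {"linear": [0, 0, 0], "turn": 0, "gripper": 1}]}}

```text
time_s: 11.07
tool_pos: [0.4494, -0.0253, 0.085]
ee_rot: [-0.0, 0.24, 0.971, -0.0]
contact_force: [-0.6, 0.8, -3.1]
width: 0.018
gripper_force: 98.1
```

```bash
python3 - <<'E'
from h import *
need([.450,-.0255,.065],62.2)
E
```

```text
t 11.0667 pos [ 0.4494 -0.0253  0.085 ] yang 62.18 F [-0.6  0.8 -3.1] q6 -1.31
shift total [-0.0008  0.0001  0.0251] rows 1 turn -0.001
```

>>> {"name": "jog_arm", "arguments": {"steps": [{"linear": [0, 0, 0.005], "turn": 0, "gripper": 1}, {"linear": [0, 0, 0.005], "turn": 0, "gripper": 1}, {"linear": [0, 0, 0], "turn": 0, "gripper": 1}]}}

```text
time_s: 11.32
tool_pos: [0.4491, -0.0252, 0.0766]
ee_rot: [-0.0, 0.241, 0.971, -0.0]
contact_force: [-0.8, -0.6, -4.3]
width: 0.0179
gripper_force: 98.1
```

>>> {"name": "jog_arm", "arguments": {"steps": [{"linear": [0, 0, 0.005], "turn": 0, "gripper": 1}, {"linear": [0, 0, 0.005], "turn": 0, "gripper": 1}, {"linear": [0, 0, 0.003], "turn": 0, "gripper": 1}, {"linear": [0, 0, 0], "turn": 0, "gripper": 1}, {"linear": [0, 0, 0], "turn": 0, "gripper": 1}]}}

```text
time_s: 11.73
tool_pos: [0.4492, -0.0252, 0.0664]
ee_rot: [-0.0, 0.24, 0.971, -0.0]
contact_force: [0.6, 0.3, -2.8]
width: 0.0181
gripper_force: 98.1
```

```bash
python3 - <<'E'
from h import *
need([.450,-.0255,.065],62.2)
# arc row: turn clockwise by d about a point r ahead along -tool x : shift in tool axes before turn
for d in(.05,.1):
    r=.104
    # nut at (-r,0) in tool axes; turning +d about tool z (x->y) : p' = c + Rot(d)(p-c)
    c=np.array([-r,0]);Rm=np.array([[math.cos(d),-math.sin(d)],[math.sin(d),math.cos(d)]])
    print(d,(c+Rm@(-c))/.8, (Rm.T@(c+Rm@(-c)))/.8)
E
```

```text
t 11.7333 pos [ 0.4492 -0.0252  0.0664] yang 62.17 F [ 0.6  0.3 -2.8] q6 -1.31
shift total [-0.001   0.0001  0.0018] rows 1 turn -0.001
0.05 [-0.00016247  0.00649729] [0.00016247 0.00649729]
0.1 [-0.00064946  0.01297834] [0.00064946 0.01297834]
```

Seated: no vertical contact force at z = 66 mm. I'll swing the wrench clockwise about the nut axis.

>>> {"name": "jog_arm", "arguments": {"steps": [{"linear": [-0.0006, 0.013, 0], "turn": 0.2, "gripper": 1}, {"linear": [-0.0006, 0.013, 0], "turn": 0.2, "gripper": 1}, {"linear": [-0.0006, 0.013, 0], "turn": 0.2, "gripper": 1}, {"linear": [0, 0, 0], "turn": 0, "gripper": 1}]}}

```text
time_s: 12.07
tool_pos: [0.4684, 0.0007, 0.067]
ee_rot: [-0.0, 0.383, 0.924, 0.0]
contact_force: [0.0, 0.1, -4.0]
width: 0.0178
gripper_force: 98.2
```

```bash
cat >> h.py <<'E'
def arc():
    s=observe();y=yang(s["ee_rot"]);a=math.radians(y);p=s["tool_pos"][:2];N=np.array([.541,-.0737]);x=np.array([-math.sin(a),math.cos(a)])
    v=(p-N);print("yang",round(y,1),"nut in tool frame x,y mm",(-v@x*1e3).round(1),(-v@[math.cos(a),math.sin(a)]*1e3).round(1),"F",s["contact_force"].round(1),"tz",s["torque"].round(2),"z",s["tool_pos"][2].round(4))
E
python3 -c "
from h import *
arc()"
```

```text
yang 44.9 nut in tool frame x,y mm -103.9 -1.2 F [ 0.   0.1 -4. ] tz [ 0.08  0.13 -0.11] z 0.067
```

```bash
python3 - <<'E'
from h import *
f=grab_frame("scene");np.savez("scene4.npz",**f);g=grab_frame("top");np.savez("top4.npz",**g)
a=f["color"][130:230,190:310,::-1];b=g["color"][120:220,240:360,::-1]
cv2.imwrite("pics/j4.png",np.hstack([cv2.resize((255*(i/255.)**.55).astype(np.uint8),(396,330),interpolation=2) for i in (a,b)]))
arc()
E
```

```text
yang 45.2 nut in tool frame x,y mm -103.8 -0.7 F [ 0.6  1.7 -2.9] tz [ 0.3  -0.05  0.1 ] z 0.0668
```

View pics/j4.png

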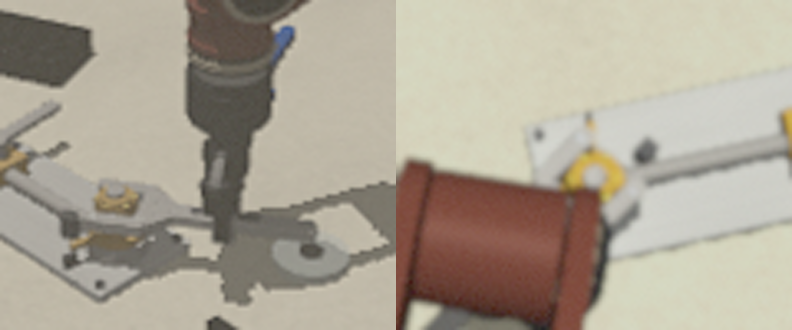

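The wrench sits around the hexagon, and the pointer at (590,118) has barely moved, so the play is just taken up. Continuing.

>>> {"name": "jog_arm", "arguments": {"steps": [{"linear": [-0.0006, 0.013, 0], "turn": 0.2, "gripper": 1}, {"linear": [-0.0006, 0.013, 0], "turn": 0.2, "gripper": 1}, {"linear": [-0.0006, 0.013, 0], "turn": 0.2, "gripper": 1}, {"linear": [0, 0, 0], "turn": 0, "gripper": 1}]}}

```text
time_s: 12.5
tool_pos: [0.4934, 0.0186, 0.0669]
ee_rot: [0.0, 0.516, 0.856, 0.0]
contact_force: [0.6, -0.7, -3.6]
width: 0.018
gripper_force: 98.2
```

```bash
cat >> h.py <<'E'
def ptr():
    g=grab_frame("top");N=np.array([.541,-.0737])
    hsv=cv2.cvtColor(g["color"],cv2.COLOR_RGB2HSV);m=cv2.inRange(hsv,(10,100,50),(32,255,255))
    pts=np.array([plane("top",(x,y),.038)[:2] for y,x in np.argwhere(m) if 275<x<335 and 140<y<210])-N
    r=np.linalg.norm(pts,axis=1);s=(r>.036)&(r<.055);d=np.degrees(np.arctan2(*pts[s].mean(0)[::-1])) if s.any() else np.nan
    print("pointer n",s.sum(),"deg",d.round(1),"q",round(1-math.radians(d-12.8),2))
E
python3 -c "
from h import *
arc();ptr()"
```

```text
yang 27.8 nut in tool frame x,y mm -103.8 -1.0 F [ 0.6 -0.7 -3.6] tz [ 0.15 -0.06 -0.03] z 0.0669
pointer n 8 deg 122.9 q -0.92
```

```bash
cat >> h.py <<'E'
def polar(w=("top","scene")):
    N=np.array([.541,-.0737])
    for n in w:
        f=grab_frame(n);hsv=cv2.cvtColor(f["color"],cv2.COLOR_RGB2HSV);H,Sa,Va=[hsv[...,i] for i in range(3)]
        out=[]
        for a in range(-70,75,4):
            X=np.array([[N[0]+r*math.cos(math.radians(a)),N[1]+r*math.sin(math.radians(a)),.037] for r in(.037,.040,.043,.046)])
            C=(f["R"]@X.T).T+f["t"];p=(f["mtx"]@C.T).T;p=(p[:,:2]/p[:,2:]).round().astype(int)
            out.append((a,int(np.mean([Sa[y,x] if 8<H[y,x]<34 else 0 for x,y in p]))))
        print(n,[o for o in out if o[1]>50])
E
python3 -c "
from h import *
polar();arc()"
```

```text
top [(-18, 71), (-14, 71)]
scene [(-30, 63), (-26, 63), (-22, 128), (-18, 128), (-14, 146), (-10, 133), (-6, 106), (-2, 77), (2, 57), (42, 51), (46, 53), (54, 54), (58, 54), (66, 54)]
yang 28.0 nut in tool frame x,y mm -103.8 -0.6 F [ 1.   2.1 -3.1] tz [ 0.38 -0.25  0.18] z 0.0669
```

The pointer now lies at about -16° (q≈1.5), so the nut turns with the wrench after about 15° of play. Continuing.

>>> {"name": "jog_arm", "arguments": {"steps": [{"linear": [-0.0006, 0.013, 0], "turn": 0.2, "gripper": 1}, {"linear": [-0.0006, 0.013, 0], "turn": 0.2, "gripper": 1}, {"linear": [-0.0006, 0.013, 0], "turn": 0.2, "gripper": 1}, {"linear": [-0.0006, 0.013, 0], "turn": 0.2, "gripper": 1}, {"linear": [0, 0, 0], "turn": 0, "gripper": 1}]}}

```text
time_s: 13.07
tool_pos: [0.533, 0.0299, 0.0669]
ee_rot: [0.0, 0.676, 0.737, 0.0]
contact_force: [0.7, 0.9, -3.5]
width: 0.0178
gripper_force: 98.3
```

```bash
python3 -c "
from h import *
polar();arc()"
```

```text
top [(-46, 52), (-42, 96), (-38, 104), (-34, 60), (62, 62), (74, 85)]
scene [(-46, 70), (-42, 112), (-38, 134), (-34, 140), (-30, 123), (-26, 123), (-22, 94), (-18, 94), (42, 51), (46, 52), (50, 52), (62, 54), (66, 53), (70, 51)]
yang 5.1 nut in tool frame x,y mm -103.9 -0.6 F [ 1.6  1.4 -3.5] tz [ 0.2  -0.24  0.09] z 0.0668
```

>>> {"name": "jog_arm", "arguments": {"steps": [{"linear": [-0.0002, 0.0065, 0], "turn": 0.1, "gripper": 1}, {"linear": [-0.0002, 0.0065, 0], "turn": 0.1, "gripper": 1}, {"linear": [0, 0, 0], "turn": 0, "gripper": 1}]}}

```text
time_s: 13.42
tool_pos: [0.5427, 0.0303, 0.0669]
ee_rot: [0.0, 0.712, 0.703, 0.0]
contact_force: [0.5, 1.1, -3.4]
width: 0.018
gripper_force: 98.3
```

```bash
python3 -c "
from h import *
polar();arc()"
```

```text
top [(-50, 98), (-46, 123), (-42, 105), (70, 67), (74, 59)]
scene [(-50, 79), (-46, 120), (-42, 141), (-38, 138), (-34, 134), (-30, 112), (-26, 112), (50, 51), (54, 55), (58, 54), (62, 54), (66, 52)]
yang -0.7 nut in tool frame x,y mm -104.0 -0.3 F [ 0.5  1.7 -2.8] tz [ 0.2  -0.18  0.32] z 0.0668
```

>>> {"name": "jog_arm", "arguments": {"steps": [{"linear": [-0.0001, 0.005, 0], "turn": 0.08, "gripper": 1}, {"linear": [0, 0, 0], "turn": 0, "gripper": 1}, {"linear": [0, 0, 0], "turn": 0, "gripper": 1}]}}

```text
time_s: 13.77
tool_pos: [0.5466, 0.03, 0.0668]
ee_rot: [0.0, 0.725, 0.688, -0.0]
contact_force: [1.0, -1.2, -3.0]
width: 0.018
gripper_force: 98.3
```

```bash
python3 -c "
from h import *
polar();arc()"
```

```text
top [(-50, 101), (-46, 104), (-42, 72), (70, 61)]
scene [(-50, 76), (-46, 119), (-42, 137), (-38, 138), (-34, 134), (-30, 111), (-26, 111), (54, 51), (58, 54), (62, 54)]
yang -3.1 nut in tool frame x,y mm -103.8 -0.2 F [ 1.4 -1.2 -2.8] tz [-0.12 -0.17  0.39] z 0.0668
```

>>> {"name": "jog_arm", "arguments": {"steps": [{"linear": [-0.0001, 0.006, 0], "turn": 0.09, "gripper": 1}, {"linear": [0, 0, 0], "turn": 0, "gripper": 1}, {"linear": [0, 0, 0], "turn": 0, "gripper": 1}]}}

```text
time_s: 14.12
tool_pos: [0.5515, 0.0297, 0.0667]
ee_rot: [0.0, 0.741, 0.671, -0.0]
contact_force: [0.1, -1.9, -2.2]
width: 0.0179
gripper_force: 98.4
```

```bash
python3 -c "
from h import *
polar();arc()"
```

```text
top [(-50, 72), (-46, 73), (-42, 51)]
scene [(-50, 78), (-46, 120), (-42, 138), (-38, 136), (-34, 131), (-30, 109), (-26, 109), (42, 51), (50, 53), (54, 52), (58, 51), (70, 52), (74, 53)]
yang -5.7 nut in tool frame x,y mm -104.0 -0.2 F [ 0.5 -3.1 -3.2] tz [-0.3  -0.06  0.33] z 0.0667
```

The pointer stays at about -46° (q≈2.0) while the wrench is pushed further, so the nut is at the stop. I'll back off inside the play and lift.

>>> {"name": "jog_arm", "arguments": {"steps": [{"linear": [-0.0006, -0.013, 0], "turn": -0.2, "gripper": 1}, {"linear": [-0.0006, -0.013, 0], "turn": -0.2, "gripper": 1}, {"linear": [-0.0006, -0.013, 0], "turn": -0.2, "gripper": 1}, {"linear": [0, 0, 0], "turn": 0, "gripper": 1}, {"linear": [0, 0, -0.006], "turn": 0, "gripper": 1}, {"linear": [0, 0, 0], "turn": 0, "gripper": 1}]}}

```text
time_s: 14.72
tool_pos: [0.5215, 0.0287, 0.0727]
ee_rot: [0.001, 0.634, 0.773, 0.001]
contact_force: [0.7, -0.3, -2.2]
width: 0.0182
gripper_force: 98.5
```

```bash
python3 -c "
from h import *
polar();arc()"
```

```text
top [(-54, 51), (-50, 152), (-46, 184), (-42, 154), (-38, 59), (54, 58)]
scene [(-54, 52), (-50, 89), (-46, 125), (-42, 143), (-38, 141), (-34, 138), (-30, 116), (-26, 116), (42, 51), (46, 51), (50, 54), (54, 53), (66, 52)]
yang 11.4 nut in tool frame x,y mm -104.2 -0.9 F [ 0.  -1.  -2.5] tz [-0.02 -0.04  0.  ] z 0.0722
```

>>> {"name": "jog_arm", "arguments": {"steps": [{"linear": [0, 0, -0.015], "turn": 0, "gripper": 1}, {"linear": [0, 0, -0.03], "turn": 0, "gripper": 1}, {"linear": [0, 0, -0.03], "turn": 0, "gripper": 1}, {"linear": [0, 0, -0.022], "turn": 0, "gripper": 1}, {"linear": [0.0294, 0.0229, 0], "turn": 0, "gripper": 1}, {"linear": [0.0294, 0.0229, 0], "turn": 0, "gripper": 1}, {"linear": [0.0294, 0.0229, 0], "turn": 0, "gripper": 1}, {"linear": [0.0294, 0.0229, 0], "turn": 0, "gripper": 1}, {"linear": [0, 0, 0], "turn": -0.24, "gripper": 1}, {"linear": [0, 0, 0], "turn": -0.24, "gripper": 1}, {"linear": [0, 0, 0], "turn": -0.24, "gripper": 1}]}}

```text
time_s: 15.73
tool_pos: [0.574, 0.1361, 0.1498]
ee_rot: [-0.0, 0.481, 0.877, -0.0]
contact_force: [0.4, -0.8, -2.7]
width: 0.018
gripper_force: 98.9
```

>>> {"name": "jog_arm", "arguments": {"steps": [{"linear": [0, 0, 0], "turn": -0.24, "gripper": 1}, {"linear": [0, 0, 0], "turn": -0.24, "gripper": 1}, {"linear": [0, 0, 0], "turn": -0.24, "gripper": 1}, {"linear": [0, 0, 0], "turn": -0.24, "gripper": 1}, {"linear": [0, 0, 0], "turn": -0.24, "gripper": 1}, {"linear": [0, 0, 0], "turn": -0.24, "gripper": 1}, {"linear": [0, 0, 0], "turn": -0.24, "gripper": 1}, {"linear": [0, 0, 0], "turn": -0.24, "gripper": 1}, {"linear": [0, 0, 0], "turn": -0.24, "gripper": 1}, {"linear": [0, 0, 0], "turn": -0.24, "gripper": 1}, {"linear": [0, 0, 0], "turn": 0, "gripper": 1}, {"linear": [0, 0, 0], "turn": 0, "gripper": 1}]}}

```text
time_s: 16.73
tool_pos: [0.5739, 0.1354, 0.1497]
ee_rot: [0.0, -0.093, 0.996, -0.0]
contact_force: [0.0, -0.5, -2.1]
width: 0.018
gripper_force: 98.9
```

```bash
python3 -c "
from h import *
need([.5747,.1353,.0453],102)
polar(('top',))
f=grab_frame('scene');np.savez('scene5.npz',**f);cv2.imwrite('pics/r5.png',cv2.resize((255*(f['color'][130:300,150:350,::-1]/255.)**.55).astype(np.uint8),None,fx=3.5,fy=3.5,interpolation=2))
"
```

```text
t 16.7333 pos [0.5739 0.1354 0.1497] yang 100.64 F [ 0.  -0.5 -2.1] q6 -1.65
shift total [-0.001  -0.0003  0.1305] rows 3 turn -0.047
top [(-50, 154), (-46, 182), (-42, 150), (-38, 57)]
```

>>> {"name": "jog_arm", "arguments": {"steps": [{"linear": [-0.001, 0, 0.04], "turn": -0.045, "gripper": 1}, {"linear": [0, 0, 0.04], "turn": 0, "gripper": 1}, {"linear": [0, 0, 0.03], "turn": 0, "gripper": 1}, {"linear": [0, 0, 0.01], "turn": 0, "gripper": 1}, {"linear": [0, 0, 0.006], "turn": 0, "gripper": 1}, {"linear": [0, 0, 0], "turn": 0, "gripper": 1}, {"linear": [0, 0, 0], "turn": 0, "gripper": 1}]}}

```text
time_s: 17.42
tool_pos: [0.5758, 0.1357, 0.0501]
ee_rot: [0.001, -0.105, 0.994, -0.0]
contact_force: [0.2, 0.1, -2.1]
width: 0.0182
gripper_force: 98.8
```

```bash
python3 -c "
from h import *
need([.5747,.1353,.0448],102)
print(observe()['torque'])"
```

```text
t 17.4167 pos [0.5758 0.1357 0.0501] yang 102.1 F [ 0.2  0.1 -2.1] q6 -1.68
shift total [ 0.0015 -0.0001  0.0066] rows 1 turn 0.004
[-0.00903881 -0.07178916  0.02390923]
```

>>> {"name": "jog_arm", "arguments": {"steps": [{"linear": [0, 0, 0.004], "turn": 0, "gripper": 1}, {"linear": [0, 0, 0.0025], "turn": 0, "gripper": 1}, {"linear": [0, 0, 0], "turn": 0, "gripper": 1}, {"linear": [0, 0, 0], "turn": 0, "gripper": 1}]}}

```text
time_s: 17.75
tool_pos: [0.576, 0.1357, 0.0449]
ee_rot: [0.002, -0.106, 0.994, -0.0]
contact_force: [1.2, 1.2, 2.0]
width: 0.0181
gripper_force: 99.3
```

>>> {"name": "jog_arm", "arguments": {"steps": [{"linear": [0, 0, 0], "turn": 0, "gripper": 0}, {"linear": [0, 0, 0], "turn": 0, "gripper": -0.5}, {"linear": [0, 0, 0], "turn": 0, "gripper": -0.5}, {"linear": [0, 0, 0], "turn": 0, "gripper": -1}, {"linear": [0, 0, 0], "turn": 0, "gripper": -1}, {"linear": [0, 0, -0.03], "turn": 0, "gripper": -1}, {"linear": [0, 0, -0.05], "turn": 0, "gripper": -1}, {"linear": [0, 0, -0.05], "turn": 0, "gripper": -1}, {"linear": [0, 0, 0], "turn": 0, "gripper": -1}, {"linear": [0, 0, 0], "turn": 0, "gripper": -1}]}}

```text
time_s: 18.58
tool_pos: [0.5769, 0.1358, 0.1513]
ee_rot: [0.004, -0.106, 0.994, -0.0]
contact_force: [-0.6, -0.9, -0.6]
width: 0.0853
gripper_force: 0.0
```

```bash
python3 - <<'E'
from h import *
need([.5,-.27,.15],-70)
# lever axis & direction: valve cap and lever end top from first frame
V=plane("top",T(704,187),.058)[:2];L=plane("top",T(741,298),.056)[:2];print(V,L,np.degrees(np.arctan2(*(L-V)[::-1])))
# valve expected from nut + panel yaw
a=math.radians(12.8);x=np.array([math.cos(a),math.sin(a)]);y=np.array([-x[1],x[0]]);print("valve from nut",np.array([.541,-.0737])-.18*y)
E
```

```text
t 18.5833 pos [0.5769 0.1358 0.1513] yang 102.13 F [-0.6 -0.9 -0.6] q6 -1.68
shift total [ 0.2005 -0.4757  0.0016] rows 10 turn 6.009
[ 0.58242822 -0.24871905] [ 0.49561486 -0.27680357] -162.07336357635398
valve from nut [ 0.58087873 -0.24922688]
```

Wrench released with the measured contact at its original height. Next I'll move to the valve, closing the fingers on the way, and plan a push on the lever's side.

```bash
python3 - <<'E'
from h import *
need([.509,-.236,.1513])
V=np.array([.5815,-.249]);P=[]
for th in np.linspace(-162,-79,12):
    t=math.radians(th);off=.025-(th+162)/83*.006
    P.append(V+.065*np.array([math.cos(t),math.sin(t)])+off*np.array([math.sin(t),-math.cos(t)]))
P=np.array(P);print(P[0],P[-1])
for d in np.diff(np.vstack([[.509,-.236],P]),axis=0):print(local(np.r_[d,0],102.1)[:2].tolist())
E
```

```text
t 18.5833 pos [0.5769 0.1358 0.1513] yang 102.13 F [-0.6 -0.9 -0.6] q6 -1.68
shift total [ 0.1806 -0.4365 -0.    ] rows 10 turn None
[ 0.5119559  -0.24530969] [ 0.57525167 -0.31643114]
[-0.0012, -0.0122]
[0.0021, -0.0119]
[0.0004, -0.012]
[-0.0012, -0.012]
[-0.0029, -0.0116]
[-0.0044, -0.0111]
[-0.0059, -0.0104]
[-0.0073, -0.0094]
[-0.0085, -0.0083]
[-0.0095, -0.007]
[-0.0104, -0.0056]
[-0.0111, -0.0041]
```

>>> {"name": "jog_arm", "arguments": {"steps": [{"linear": [0.018, -0.0437, 0], "turn": 0, "gripper": 1}, {"linear": [0.018, -0.0437, 0], "turn": 0, "gripper": 1}, {"linear": [0.018, -0.0437, 0], "turn": 0, "gripper": 1}, {"linear": [0.018, -0.0437, 0], "turn": 0, "gripper": 1}, {"linear": [0.018, -0.0437, 0], "turn": 0, "gripper": 1}, {"linear": [0.018, -0.0437, 0], "turn": 0, "gripper": 1}, {"linear": [0.018, -0.0437, 0], "turn": 0, "gripper": 1}, {"linear": [0.018, -0.0437, 0], "turn": 0, "gripper": 1}, {"linear": [0.018, -0.0437, 0], "turn": 0, "gripper": 1}, {"linear": [0.018, -0.0437, 0], "turn": 0, "gripper": 1}, {"linear": [0, 0, 0], "turn": 0, "gripper": 1}, {"linear": [0, 0, 0], "turn": 0, "gripper": 1}], "squeeze": 40}}

```text
time_s: 19.58
tool_pos: [0.5058, -0.2377, 0.1453]
ee_rot: [-0.001, -0.104, 0.995, 0.001]
contact_force: [-0.5, 0.7, 0.3]
width: -0.0002
gripper_force: 0.0
```

```bash
python3 - <<'E'
from h import *
need([.509,-.236,.058])
f=grab_frame("top");np.savez("top6.npz",**f);g=f["color"].astype(int)
for y in(146,182):print(y,g[y,205:232].sum(1).tolist())
d=np.abs(f["color"].astype(int)-F["top"]["color"]).sum(2)
print("changed px in rack", [(d[100:200,a:b]>60).sum() for a,b in((165,197),(197,240))],"jar/obj",(d[70:110,170:290]>60).sum(),"dish",(d[215:255,240:280]>60).sum())
polar(("top",))
E
```

```text
t 19.5833 pos [ 0.5058 -0.2377  0.1453] yang 101.92 F [-0.5  0.7  0.3] q6 -2.35
shift total [-0.0043  0.0013  0.1092] rows 3 turn None
146 [18, 17, 22, 24, 86, 228, 377, 443, 466, 480, 484, 471, 407, 266, 134, 93, 122, 133, 140, 145, 141, 148, 134, 150, 148, 158, 170]
182 [47, 47, 49, 45, 44, 53, 44, 48, 46, 45, 57, 101, 238, 372, 447, 468, 473, 476, 472, 408, 268, 117, 42, 35, 32, 33, 29]
changed px in rack [np.int64(1983), np.int64(2509)] jar/obj 4271 dish 1541
top [(-50, 151), (-46, 183), (-42, 151), (-38, 58)]
```

The handle edges are back at the same pixels as at the start. Lower and push the lever.

>>> {"name": "jog_arm", "arguments": {"steps": [{"linear": [-0.004, 0.001, 0.045], "turn": 0, "gripper": 1}, {"linear": [0, 0, 0.045], "turn": 0, "gripper": 1}, {"linear": [0, 0, 0.019], "turn": 0, "gripper": 1}, {"linear": [0, 0, 0], "turn": 0, "gripper": 1}, {"linear": [0, 0, 0], "turn": 0, "gripper": 1}]}}

```text
time_s: 20.1
tool_pos: [0.5096, -0.2332, 0.0587]
ee_rot: [-0.001, -0.107, 0.994, 0.001]
contact_force: [0.4, -0.9, 0.0]
width: 0.0003
gripper_force: 0.0
```

```bash
python3 -c "
from h import *
need([.509,-.236,.058])"
```

```text
t 20.1 pos [ 0.5096 -0.2332  0.0587] yang 102.25 F [ 0.4 -0.9  0. ] q6 -2.35
shift total [ 0.0014 -0.0033  0.0008] rows 1 turn None
```

>>> {"name": "jog_arm", "arguments": {"steps": [{"linear": [0, -0.0155, 0], "turn": 0, "gripper": 1}, {"linear": [0.002, -0.012, 0], "turn": 0, "gripper": 1}, {"linear": [0.0004, -0.012, 0], "turn": 0, "gripper": 1}, {"linear": [-0.0012, -0.012, 0], "turn": 0, "gripper": 1}, {"linear": [-0.003, -0.0116, 0], "turn": 0, "gripper": 1}, {"linear": [-0.0044, -0.011, 0], "turn": 0, "gripper": 1}, {"linear": [-0.006, -0.0104, 0], "turn": 0, "gripper": 1}, {"linear": [-0.0073, -0.0094, 0], "turn": 0, "gripper": 1}, {"linear": [-0.0085, -0.0083, 0], "turn": 0, "gripper": 1}, {"linear": [0, 0, 0], "turn": 0, "gripper": 1}]}}

```text
time_s: 20.93
tool_pos: [0.5507, -0.3118, 0.0601]
ee_rot: [0.001, -0.106, 0.994, -0.001]
contact_force: [0.3, 0.3, 0.8]
width: 0.0
gripper_force: 0.0
```

```bash
python3 -c "
from h import *
need([.5753,-.3164,.058])"
```

```text
t 20.9333 pos [ 0.5507 -0.3118  0.0601] yang 102.12 F [0.3 0.3 0.8] q6 -2.41
shift total [-0.0288 -0.0121  0.0027] rows 1 turn None
```

>>> {"name": "jog_arm", "arguments": {"steps": [{"linear": [-0.0093, -0.0055, 0.001], "turn": 0, "gripper": 1}, {"linear": [-0.0098, -0.004, 0.001], "turn": 0, "gripper": 1}, {"linear": [-0.01, -0.002, 0], "turn": 0, "gripper": 1}, {"linear": [0, 0, 0], "turn": 0, "gripper": 1}, {"linear": [0, 0, 0], "turn": 0, "gripper": 1}]}}

```text
time_s: 21.35
tool_pos: [0.5749, -0.3143, 0.0585]
ee_rot: [0.001, -0.106, 0.994, -0.0]
contact_force: [-0.7, 0.8, -0.5]
width: -0.0
gripper_force: 0.0
```

```bash
cat >> h.py <<'E'
def lever():  # brightness/greyness sampled along rays from the valve axis at lever height, scene and top
    V=np.array([.5815,-.249])
    for n in("top","scene"):
        f=grab_frame(n);out=[]
        for a in range(-176,-50,6):
            X=np.array([[V[0]+r*math.cos(math.radians(a)),V[1]+r*math.sin(math.radians(a)),.056] for r in(.075,.08,.085,.09)])
            p=(f["mtx"]@((f["R"]@X.T).T+f["t"]).T).T;p=(p[:,:2]/p[:,2:]).round().astype(int)
            c=np.array([f["color"][y,x].astype(int) for x,y in p]);out.append((a,int(c.sum(1).mean()),int((c[:,0]-c[:,2]).mean())))
        print(n,out)
E
python3 -c "
from h import *
need([.5753,-.3164,.058]);lever()"
```

```text
t 21.35 pos [ 0.5749 -0.3143  0.0585] yang 102.17 F [-0.7  0.8 -0.5] q6 -2.4
shift total [ 0.     -0.0026  0.0006] rows 1 turn None
top [(-176, 184, 17), (-170, 113, 20), (-164, 76, 27), (-158, 75, 32), (-152, 83, 33), (-146, 88, 35), (-140, 93, 38), (-134, 98, 39), (-128, 98, 42), (-122, 106, 40), (-116, 116, 37), (-110, 101, 43), (-104, 111, 48), (-98, 122, 52), (-92, 127, 54), (-86, 111, 44), (-80, 130, 55), (-74, 121, 55), (-68, 90, 39), (-62, 44, 18), (-56, 209, 21)]
scene [(-176, 166, 14), (-170, 164, 13), (-164, 207, 17), (-158, 237, 19), (-152, 256, 20), (-146, 317, 25), (-140, 320, 25), (-134, 391, 30), (-128, 390, 30), (-122, 391, 30), (-116, 366, 29), (-110, 331, 26), (-104, 87, 7), (-98, 72, 7), (-92, 100, 7), (-86, 331, 26), (-80, 325, 20), (-74, 295, 13), (-68, 223, 14), (-62, 385, 30), (-56, 385, 30)]
```

The lever shows at about -76°, close to fully open (-77°). One small extra push, then retreat.

>>> {"name": "jog_arm", "arguments": {"steps": [{"linear": [-0.004, 0, 0], "turn": 0, "gripper": 1}, {"linear": [0, 0, 0], "turn": 0, "gripper": 1}, {"linear": [0, 0, 0], "turn": 0, "gripper": 1}]}}

```text
time_s: 21.7
tool_pos: [0.5768, -0.3138, 0.0583]
ee_rot: [-0.0, -0.106, 0.994, -0.0]
contact_force: [-0.8, -0.2, -0.5]
width: -0.0
gripper_force: 0.6
```

>>> {"name": "jog_arm", "arguments": {"steps": [{"linear": [0.02, 0, 0], "turn": 0, "gripper": 1}, {"linear": [0.03, 0, 0], "turn": 0, "gripper": 1}, {"linear": [0, 0, -0.05], "turn": 0, "gripper": 1}, {"linear": [0, 0, -0.05], "turn": 0, "gripper": 1}, {"linear": [0, 0, -0.05], "turn": 0, "gripper": 1}, {"linear": [0.04, -0.02, 0], "turn": 0, "gripper": 1}, {"linear": [0.04, -0.02, 0], "turn": 0, "gripper": 1}, {"linear": [0, -0.05, 0], "turn": 0, "gripper": 1}, {"linear": [0, -0.05, 0], "turn": 0, "gripper": 1}, {"linear": [0, 0, 0], "turn": 0, "gripper": 1}, {"linear": [0, 0, 0], "turn": 0, "gripper": 1}]}}

```text
time_s: 22.62
tool_pos: [0.4986, -0.4466, 0.1778]
ee_rot: [0.0, -0.104, 0.995, 0.0]
contact_force: [-0.0, -0.1, -0.0]
width: -0.0
gripper_force: 0.0
```

```bash
python3 - <<'E'
from h import *
need([.575,-.3164,.058]);lever();polar(("top",))
f=grab_frame("top");g=grab_frame("scene")
a=f["color"][100:215,150:400,::-1];b=g["color"][145:295,155:310,::-1]
G=lambda i,s:cv2.resize((255*(i/255.)**.55).astype(np.uint8),s,interpolation=2)
im=np.zeros((600,600,3),np.uint8);im[:276]=G(a,(600,276));im[280:600,:331]=G(b,(331,320));cv2.imwrite("pics/end.png",im)
E
```

```text
t 22.6167 pos [ 0.4986 -0.4466  0.1778] yang 102.0 F [-0.  -0.1 -0. ] q6 -2.62
shift total [-0.1273  0.1394  0.1497] rows 5 turn None
top [(-176, 474, 34), (-170, 474, 33), (-164, 477, 32), (-158, 475, 33), (-152, 475, 32), (-146, 475, 33), (-140, 476, 33), (-134, 471, 34), (-128, 476, 34), (-122, 469, 35), (-116, 468, 35), (-110, 475, 33), (-104, 474, 33), (-98, 465, 33), (-92, 415, 32), (-86, 442, 33), (-80, 326, 11), (-74, 356, 14), (-68, 461, 35), (-62, 477, 32), (-56, 476, 32)]
scene [(-176, 373, 29), (-170, 373, 29), (-164, 372, 29), (-158, 371, 29), (-152, 375, 29), (-146, 374, 29), (-140, 370, 29), (-134, 375, 28), (-128, 375, 29), (-122, 377, 29), (-116, 377, 29), (-110, 379, 29), (-104, 373, 29), (-98, 377, 29), (-92, 374, 29), (-86, 375, 29), (-80, 333, 23), (-74, 283, 13), (-68, 205, 12), (-62, 364, 28), (-56, 369, 29)]
top [(-50, 156), (-46, 183), (-42, 153), (-38, 59)]
```

View pics/end.png

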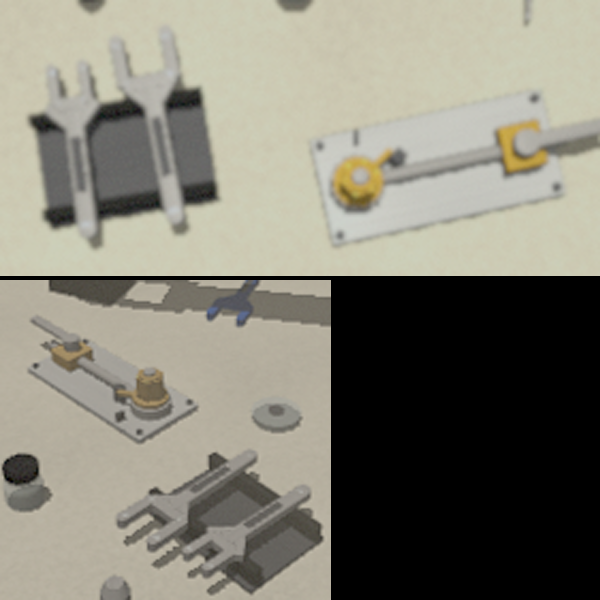

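The final picture shows the pointer at the stop block (395,157) and the lever in line with the pipe, ending near (598,130). The larger wrench lies across both rails at (155,130), and the bystanders are in place.

```bash
python3 -c "
from workcell import *
print(sign_off())"
```

```text
the job is handed in; nothing more can be done
None
```

The job is handed in at about 23 s of the 72 s limit: the last pictures show the nut at the stop block, the larger wrench back across both rails, the valve lever in line with the pipe, and the other items where they were; the hand-in gave no verdict.

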